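# Close the adaptor case for stacking

### The job

Close up the small open instrument case so that another can be stacked on it: push its lid right down shut, then push the draw latch on its front up flat against the case, and leave the carry handle on the lid folded down flat. Do it all by pushing with the fingertips; do not lift the case or shove it along the bench, and leave everything else where it stands.

Things in the scene. Friction and masses are not known exactly. Their poses are not given: they have to be found in the camera images.
- case: Small aluminium-edged instrument case, open on the bench, loose, 3 kg with contents. Box without lid: x -55 to 60, y -71 to 71, z 0 to 69 mm. Shut: 112 mm high to the lid's top face, 126 over the folded handle. Origin: centre of the underside; x points from its front (latch side, facing the robot within 0.4 rad) to its back (hinge side), z up. Two pressure adaptors stand in its foam.
- case_lid (a joint): Lid hinge at the back of the case, rad: 0 shut, grows as the front of the lid swings up and back, at most 1.75. The lid is a hollow cover 115 mm front to back, 142 mm wide, 42 mm deep. The hinge is stiff and stays where it is left: 1 to 3 N near the lid's front edge moves it.
- lid_hinge (a point): Point on the lid's hinge axis, in the middle of its length; axis along the case's y. Case frame (64, 0, 70) mm. Its axes are the case's.
- lid_edge (a point): Point on the outer (top) face of the lid, on its middle line, 10 mm from its front edge, 48 mm from the handle's hinge. Lid shut: case frame (-45, 0, 112) mm. Moves with the lid; its axes equal the case's when shut: x along the top face from front edge to hinge side, z out of the top face.
- case_latch (a joint): Draw latch in the middle of the front of the case, rad: 0 up flat against the front (shut), grows as its upper end swings out away from the case and down, at most 1.31. Stays where it is left: about 1 N at its end moves it. Loop and plate move as one, 20 mm wide, 33 mm long from its hinge up.
- latch_hinge (a point): Point on the latch's hinge axis, which is along the case's y at the latch's lower end: case frame (-60, 0, 38) mm. Its axes are the case's.
- latch_tip (a point): Middle of the free end of the latch, on its outer face. With the latch shut it is at (-67, 0, 66) mm in the case frame, 12 mm in front of the front wall and of the lid's front face. Moves with the latch.
- case_handle (a joint): Hinge of the bail-shaped carry handle on the lid, rad: 0 folded flat on the lid, grows as its crossbar lifts off the lid and swings over towards the lid's front edge, at most 1.4. Folded, it points to the back of the case. Stays where it is left: 1 to 2 N at the crossbar moves it.
- handle_hinge (a point): Point on the handle's hinge axis, which is along the case's y, in the middle of the lid: with the lid shut case frame (3, 0, 118) mm. Moves with the lid; its axes turn with the lid.
- handle_bar (a point): Middle of the handle's crossbar (bar 9 mm thick, 64 mm long across the case; the whole handle is 78 mm wide and reaches 34 mm from its hinge towards the back when folded). Folded, with the lid shut: case frame (33, 0, 122) mm. Moves with the handle.
- adaptor_brass: Brass hose adaptor, 27x31x40 mm, standing on its hexagon in the foam pocket of the case, its top 4 mm above the rim of the box; the hollow lid clears it. Origin: centre of its underside.
- adaptor_steel: Steel hose adaptor, 24x27x38 mm, standing beside the brass one in the same pocket. Origin: centre of its underside.
- gauge_small: Pressure gauge, 109x75x40 mm, lying on its back on the bench about 0.2 m to the right of the case; leave it.
- weight_short: Small steel calibration weight with a neck, 27 mm across, 62 mm high, standing on the bench beyond the gauge, right of the case; leave it.
- ring_gauge: Steel ring gauge, 54 mm across, 18 mm high, flat on the bench near the robot on the left; leave it.
- nut_a: Union nut, 26 mm, in the blue parts tray at the right; leave it.
- nut_b: The other union nut in the tray; leave it.
- seal: Black seal ring, 24 mm, in the tray; leave it.
- gauge_big: Larger pressure gauge, 121x87x40 mm, lying on its back far right; leave it.
- oil_bottle: Dropper bottle of gauge oil, 46 mm across, 119 mm high, at the right; leave it.

How it is judged:
By the outcome, as a careful person would: the job done as asked, in the order asked, and still so for the second after the job is handed in, with the robot touching nothing.
It also fails if it takes over 54 s, if anything falls off the work surface, if the arm or the gripper's body presses on something with over 40 N, if the wrist force passes 120 N, or if a joint passes its speed limit or range.

### The arm

A 6-joint arm with a two-finger parallel gripper is mounted at the origin on the work surface; the furniture and walls round the work are solid. World frame = base frame: x ahead of the robot, y to its left, z up, the work surface at z = 0. Lengths are in m, angles in rad, forces in N, time in s.
With the tool pointing down it reaches from about 0.3 to 0.825 m from the base axis. Payload 5.4 kg.
Tool frame: the origin (TCP) lies at the very end of the fingers, on their centre line; the grasp point (between the pads) lies 19 mm behind it; z points along the fingers, x is the direction in which the jaws open and shut, and the axes are right-handed (so a half turn about z gives the same grasp; the last joint's range is limited). The gripper opens to 92 mm and grips with 3 to 60 N. Pads are 20 mm wide; open, the fingers measure 128 mm over their backs; the gripper's body (75 mm by 189 mm) begins 69 mm behind the grasp point.
Start: joints at [-1.37, 0.158, 1.597, -0, 1.386, -0.21], TCP at [0.23, -0.527, 0.215] pointing down, gripper open.
Joint ranges: [-2.91, 2.91], [-0.94, 2.29], [0.18, 2.7], [-1.29, 4.43], [0.17, 2.64], [-3, 3]. Speed limits (rad/s): [2.57, 2.57, 3.14, 3.14, 3.14, 3.14].

### API

Orientations are given as a rotation vector (axis times angle).
In Python, from workcell import bot gives the robot as it stands. Calls block until the motion is done:
- bot.goto(position, orientation): joint-space move of the TCP to a pose.
- bot.line_to(position, rot=None, max_speed=0.15): straight line of the TCP; rot=None keeps the orientation; max_speed is the mean speed in m/s.
- bot.set_joints(angles): joint-space move.
- bot.set_gripper(opening, newtons=None): opening from 0.0 (shut) to 1.0 (fully open); newtons is the grip in N (None keeps the last); returns when the fingers have stopped.
- bot.hold(seconds).
- bot.inverse_kinematics(position, orientation): joint angles nearest the present ones, or None.
- bot.read_camera(name): name is "side" or "top"; returns a dict with "pixels" (420x560x3 uint8, blue, green, red), "fx", "fy", "cx", "cy" (pixels), "k1" (the pictures are not rectified: a ray, as slopes to the right and down, at radius r is drawn at 1 + k1 r^2 times it, then the intrinsics apply), "R" (3x3) and "t" (3): a world point X has camera coordinates R X + t. Camera axes: x right, y down, z forward; pixel columns grow to the right and rows downward; lengths in m; the calibration is good to about 2 mm. A picture is of the moment at which its call begins. There is no depth.
A pose or a line that the arm cannot do raises bot.MotionError and nothing moves.
- bot.job_done(): hands the job in, once; it reports no verdict.
Readings, each from a call of its own:
- bot.current_clock(): time.
- bot.current_joints(): joint angles.
- bot.current_joint_vel(): joint speeds.
- bot.current_effort(): joint torques, N m.
- bot.current_ee_pos(): TCP position.
- bot.current_tool_rot(): TCP orientation.
- bot.current_contact_force(): force on the tool from outside, world axes, zero at the start.
- bot.current_ft_torque(): the same for the moment, N m.
- bot.current_opening(): opening from 0.0 (shut) to 1.0 (fully open).
Only numpy, scipy, OpenCV 4.12 (cv2) and the standard library are available. Lean on these libraries where they do the work, as an engineer would, in place of code of your own. Each camera call takes 0.05 s, during which the arm holds its last target. There are 200 camera calls.

## Working session

There is one attempt and no reset: what is moved stays moved. The work goes in short steps, each a Python script; the robot and the scene stay as the last script left them, time stands still between calls to the robot, and variables do not carry over. Pictures are saved under pics/ and viewed, about 8 in all and at most 12, crops included, and the job is handed in when it is done.

```bash
ls; mkdir -p pics; python3 - <<'E'
from workcell import bot
import cv2,numpy as np
for n in("side","top"):
    c=bot.read_camera(n); cv2.imwrite(f"pics/{n}0.png",c["pixels"])
    print(n,c["fx"],c["fy"],c["cx"],c["cy"],c["k1"],c["R"],c["t"], "cam at",-np.array(c["R"]).T@c["t"])
print(bot.current_clock(),bot.current_tool_rot())
E
```

```text
pics
side 463.0207255210664 463.0207255210664 281.99680239844326 204.0356962069802 -0.07885639227340781 [[ 0.95673516 -0.29024748 -0.02035259]
 [-0.19503516 -0.58783563 -0.78511818]
 [ 0.21591459  0.75511964 -0.61901148]] [-0.51705617  0.13265499  1.3195719 ] cam at [ 0.23564338 -1.06852958  0.91045657]
top 447.1491336261336 447.1491336261336 280.1222189221735 220.81597135172146 -0.05704700987438801 [[-0.02148954 -0.99976259  0.00359997]
 [-0.99741151  0.02119159 -0.06871097]
 [ 0.06861837 -0.00506722 -0.99763011]] [-0.09306639  0.51714715  1.32953316] cam at [ 0.42257817 -0.09726643  1.36225104]
0.1 [-2.62678924e+00  1.72098513e+00  1.96194616e-03]
```

View pics/side0.png

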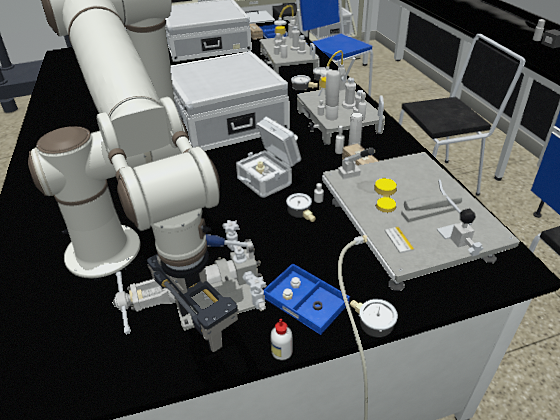

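View pics/top0.png

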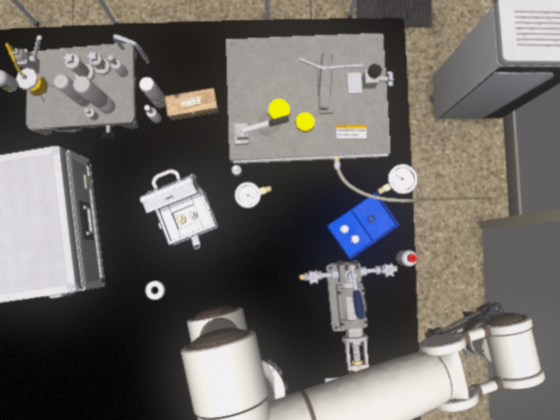

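The side view shows the open case near (265,165). The top view has it near (183,215), with the lid at the back, the handle sticking out past it at (165,180) and the latch at (196,242). Next I'll enlarge both.

```bash
python3 - <<'E'
import cv2,numpy as np
a=cv2.imread("pics/side0.png")[105:205,225:310]; b=cv2.imread("pics/top0.png")[160:260,130:225]
f=lambda i:cv2.resize(i,None,fx=4,fy=4,interpolation=cv2.INTER_CUBIC)
o=np.hstack([f(a),f(b)]) 
for k in range(0,85,10): cv2.putText(o,str(225+k),(k*4,10),0,.3,(0,255,255))
for k in range(0,95,10): cv2.putText(o,str(130+k),(340+k*4,10),0,.3,(0,255,255))
for k in range(0,100,10): cv2.putText(o,f"{105+k}",(0,k*4+4),0,.3,(0,255,255)); cv2.putText(o,f"{160+k}",(340,k*4+4),0,.3,(0,255,0))
cv2.imwrite("pics/crop0.png",o)
E
cat > h.py <<'E'
from workcell import bot
import cv2,numpy as np
from scipy.spatial.transform import Rotation as Ro
def ray(c,u,v):
    q=np.array([(u-c["cx"])/c["fx"],(v-c["cy"])/c["fy"]]);p=q.copy()
    for _ in range(20): p=q/(1+c["k1"]*(p@p))
    R=np.array(c["R"]);return -R.T@np.array(c["t"]),R.T@np.array([p[0],p[1],1])
def onz(c,u,v,z):
    o,d=ray(c,u,v);return o+d*(z-o[2])/d[2]
def two(c1,p1,c2,p2):
    o1,d1=ray(c1,*p1);o2,d2=ray(c2,*p2)
    s=np.linalg.lstsq(np.c_[d1,-d2],o2-o1,rcond=None)[0]
    a,b=o1+s[0]*d1,o2+s[1]*d2;return (a+b)/2,np.linalg.norm(a-b)
def proj(c,X):
    p=np.array(c["R"])@np.array(X)+np.array(c["t"]);p=p[:2]/p[2];p=p*(1+c["k1"]*(p@p))
    return p*[c["fx"],c["fy"]]+[c["cx"],c["cy"]]
E
```

```text
(no output)
```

View pics/crop0.png

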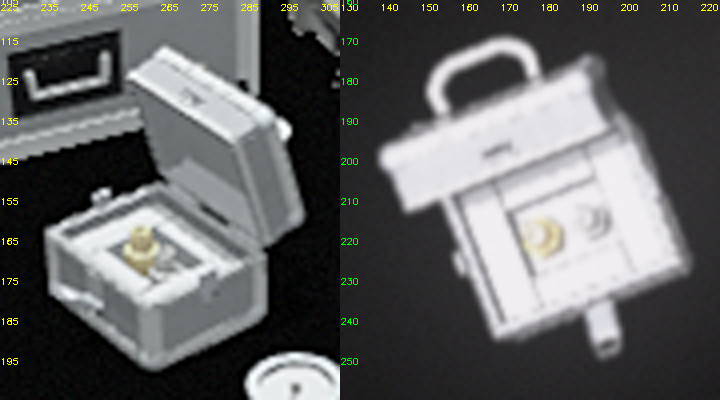

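The crop shows the front rim in the side view running from about (236,162.5) to (262.5,180), with its bottom corners at (237.5,176) and (262.5,197). The latch hangs out at about (240,178). The handle is raised past the lid, with its crossbar near (165,171) in the top view.

```bash
cat >> h.py <<'E'
E
python3 - <<'E'
from h import *
S=bot.read_camera("side");T=bot.read_camera("top")
np.set_printoptions(precision=4,suppress=True)
for n,z,p in [("FL rim",.069,(236,162.5)),("FR rim",.069,(262.5,180.5)),("BR rim",.069,(291.5,167)),("FR bot",0,(262.5,197.5)),("FL bot",0,(237.5,176))]: print(n,onz(S,*p,z))
for n,z,p in [("FL rim top",.069,(169.5,244.5)),("FR rim top",.069,(215,227)),("FR bot top",0,(217.5,228)),("FL rim inner left back",.069,(157,211))]: print(n,onz(T,*p,z))
# fine masks: fit pose by corners in top and side: lid front edge corners
# lid: side far-top corners seen; top view left front-edge corner (139.5,199)/(146.5,213), right (193,174)
for n,p,q in [("lid frontedge-L",(265,117),(139.5,199)),("lid frontedge L/R?",(292,133),(193,174.5)),("latchtip",(240,178),(195,248))]: print(n,two(S,p,T,q))
# origin, handle bar
for yaw in [.3,.35,.4]: 
  pass
E
```

```text
FL rim [0.4485 0.22   0.069 ]
FR rim [0.5056 0.0916 0.069 ]
BR rim [0.6154 0.1352 0.069 ]
FR bot [0.5032 0.0947 0.    ]
FL bot [0.4526 0.2404 0.    ]
FL rim top [0.4496 0.218  0.069 ]
FR rim top [0.4976 0.0853 0.069 ]
FR bot top [0.4984 0.0874 0.    ]
FL rim inner left back [0.5478 0.2542 0.069 ]
lid frontedge-L (array([0.5677, 0.2669, 0.194 ]), np.float64(0.0016109918885870093))
lid frontedge L/R? (array([0.6221, 0.1245, 0.2013]), np.float64(0.01437278663110536))
latchtip (array([0.4412, 0.1456, 0.0569]), np.float64(0.006257209570542488))
```

```bash
cat >> h.py <<'E'
O=np.array([.528,.175,0]); YAW=.385
A=Ro.from_euler('z',YAW).as_matrix()
def W(x,y,z): return O+A@np.array([x,y,z])/1000       # case frame mm -> world
def rot(p,s=1):   # tool z = (cos p,0,-sin p) in case frame; tool x along +-case y
    z=A@[np.cos(p),0,-np.sin(p)]; x=s*A[:,1]
    return Ro.from_matrix(np.c_[x,np.cross(z,x),z]).as_rotvec()
def lidpt(a,x=-45,z=112):
    x-=64;z-=70;return 64+x*np.cos(a)+z*np.sin(a),70-x*np.sin(a)+z*np.cos(a)
D=np.pi/2; w=10
F=lambda:np.round(A.T@bot.current_contact_force(),1)
E
python3 - <<'E'
from h import *
for s in(1,-1):
  print(s,"lid",[np.round(q,2) if q is not None else None for q in [bot.inverse_kinematics(W(*p),rot(D,s)) for p in [(115,0,260),(110,0,182),(-35,0,112)]]])
  for p in(.5,.65,.8,1.): print(p,[np.round(q,2) if q is not None else None for q in [bot.inverse_kinematics(W(*c),rot(p,s)) for c in [(-130,0,60),(-150,0,23),(-87,0,22),(-75,0,50)]]])
T=bot.read_camera("top");S=bot.read_camera("side")
for c,n in((S,"side"),(T,"top")):
  im=c["pixels"].copy()
  x0,y0=(225,105) if n=="side" else(130,160)
  im=cv2.resize(im[y0:y0+100,x0:x0+95],None,fx=4,fy=4,interpolation=cv2.INTER_CUBIC)
  a=1.3;L=[lidpt(a,-55,112),lidpt(a,-55,70),lidpt(a,60,112)]
  pts=[(x,y,z) for x in(-55,60) for y in(-71,71) for z in(0,69)]+[(l[0],y,l[1]) for l in L for y in(-71,71)]
  for P in pts:
    u=(proj(c,W(*P))-[x0,y0]+.5)*4; cv2.circle(im,tuple(int(k) for k in u),3,(0,0,255),1)
  # latch tip at L=1.31,.9,.5
  for l in(1.31,.9,.5):
    u=(proj(c,W(-60-7*np.cos(l)-28*np.sin(l),0,38+28*np.cos(l)-7*np.sin(l)))-[x0,y0]+.5)*4; cv2.circle(im,tuple(int(k) for k in u),2,(255,255,0),-1)
  for h in(1.4,1,.5):
    X=lidpt(a,3+30*np.cos(h)-4*np.sin(h),118+30*np.sin(h)+4*np.cos(h))
    for y in(-32,32):
      u=(proj(c,W(X[0],y,X[1]))-[x0,y0]+.5)*4; cv2.circle(im,tuple(int(k) for k in u),2,(0,200,0),-1)
  o=im if n=="side" else np.hstack([o,im])
cv2.imwrite("pics/ov.png",o)
E
```

```text
1 lid [array([ 0.15,  0.38,  1.24, -0.  ,  1.52, -1.8 ]), array([ 0.15,  0.41,  1.35, -0.  ,  1.38, -1.81]), array([ 0.08,  0.13,  1.85, -0.  ,  1.17, -1.87])]
0.5 [None, None, None, None]
0.65 [None, None, None, None]
0.8 [None, None, array([-0.27, -0.25,  2.66,  1.42,  0.44,  2.81]), None]
1.0 [array([-0.25, -0.57,  2.64,  0.54,  0.67, -2.57]), None, array([-0.15, -0.22,  2.52,  0.72,  0.44, -2.7 ]), array([-0.13, -0.27,  2.48,  0.6 ,  0.5 , -2.55])]
-1 lid [array([0.15, 0.38, 1.24, 0.  , 1.52, 1.34]), array([0.15, 0.41, 1.35, 0.  , 1.38, 1.34]), array([0.08, 0.13, 1.85, 0.  , 1.17, 1.27])]
0.5 [None, None, None, None]
0.65 [None, None, None, None]
0.8 [None, None, array([-0.27, -0.25,  2.66,  1.42,  0.44, -0.33]), array([-0.24, -0.33,  2.63,  1.2 ,  0.45, -0.07])]
1.0 [array([-0.25, -0.57,  2.64,  0.54,  0.67,  0.57]), None, array([-0.15, -0.22,  2.52,  0.72,  0.44,  0.44]), array([-0.13, -0.27,  2.48,  0.6 ,  0.5 ,  0.59])]
```

View pics/ov.png

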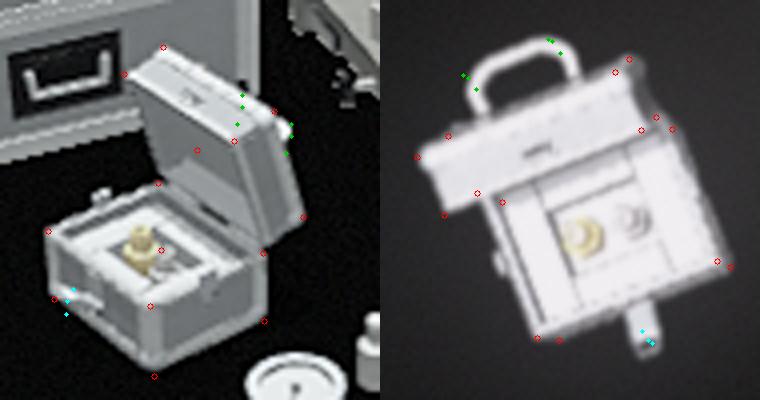

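The predicted corners match the image to about 2 px: lid about 1.3 rad, latch about 1.2, handle about 1.2. I'll shift y by 1.5 mm and close the lid.

```bash
sed -i 's/O=np.array(\[.528,.175,0\])/O=np.array([.528,.1765,0])/' h.py
python3 - <<'E'
from h import *
p=bot.current_ee_pos(); bot.line_to([p[0],p[1],.38],max_speed=.3); bot.set_gripper(0.0)
r=rot(D,-1)
bot.goto(W(125,0,300),r); print(bot.current_clock(),F())
x,z=lidpt(1.3); bot.line_to(W(x+w+18,0,z),max_speed=.2); print(F())
for a in np.r_[np.linspace(1.3,.2,8),.1,.05,.02]:
    x,z=lidpt(a); bot.line_to(W(x+w,0,z),max_speed=.1); print(round(a,2),F(),round(bot.current_clock(),1))
    if np.linalg.norm(F())>15: print("STOP");break
S=bot.read_camera("side");T=bot.read_camera("top")
cv2.imwrite("pics/l.png",np.hstack([cv2.resize(S["pixels"][85:215,200:330],None,fx=3,fy=3),cv2.resize(T["pixels"][140:270,120:250],None,fx=3,fy=3)]))
E
```

```text
5.3667 [-0.3  0.1  0.2]
[0.6 0.7 0.7]
1.3 [-0.   0.4  0.2] 6.4
1.14 [-0.6 -0.7  0.3] 6.8
0.99 [-0.1 -0.1  0.4] 7.1
0.83 [1.4 0.7 0.5] 7.4
0.67 [-0.3  0.8  0.1] 7.8
0.51 [0.  0.  0.7] 8.1
0.36 [ 0.4  0.1 -0. ] 8.4
0.2 [-0.7 -0.4  0.7] 8.8
0.1 [-0.3  0.5  0.1] 9.0
0.05 [ 0.8 -0.2  0.1] 9.3
0.02 [-0.3 -0.1  0.2] 9.5
```

View pics/l.png

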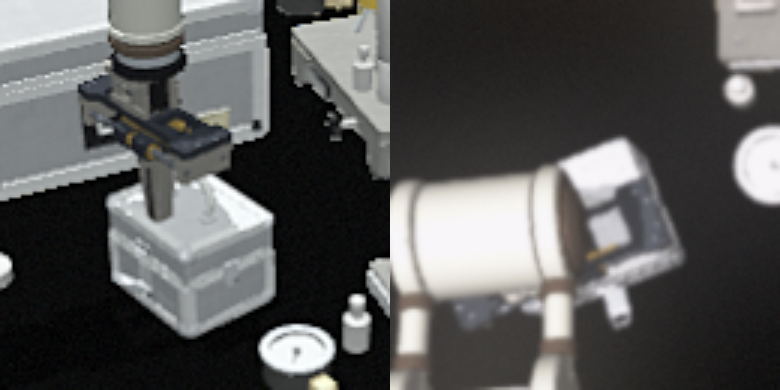

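The lid came down with the finger, and the handle is still standing at about (210,195) in the left crop. Next I'll press the lid fully down under force control and check which wrist pitches reach the latch.

```bash
python3 - <<'E'
from h import *
z=112.
while z>104:
    z-=1; bot.line_to(W(-38,0,z),max_speed=.04); bot.hold(.1); f=F(); print(z,f)
    if f[2]>12: break
print(bot.current_clock())
bot.line_to(W(-38,0,180),max_speed=.25)
bot.line_to(W(-110,0,200),max_speed=.25); print(bot.current_clock())
def rt(p,az):
    B=Ro.from_euler('z',az).as_matrix(); zz=B@[np.cos(p),0,-np.sin(p)];x=-B[:,1]
    return Ro.from_matrix(np.c_[x,np.cross(zz,x),zz]).as_rotvec()
for az in(.25,.32,.385):
  for p in(.7,.85,1.):
    print(az,p,[None if q is None else np.round(q,1) for q in[bot.inverse_kinematics(W(*c),rt(p,az)) for c in[(-115,0,100),(-115,0,22),(-95,0,22),(-78,0,58)]]])
S=bot.read_camera("side");T=bot.read_camera("top")
cv2.imwrite("pics/l2.png",np.hstack([cv2.resize(S["pixels"][125:215,210:300],None,fx=4.4,fy=4.4,interpolation=2),cv2.resize(T["pixels"][170:260,140:230],None,fx=4.4,fy=4.4,interpolation=2)]))
E
```

```text
111.0 [1.5 0.2 6. ]
110.0 [-1.   1.3 12.6]
10.35
11.2333
0.25 0.7 [None, None, None, None]
0.25 0.85 [None, None, array([-0.1, -0.3,  2.7,  1.2,  0.3,  0.1]), array([-0.1, -0.4,  2.6,  0.8,  0.3,  0.5])]
0.25 1.0 [array([-0.1, -0.6,  2.6,  0.3,  0.7,  1. ]), array([-0.1, -0.3,  2.6,  0.5,  0.4,  0.7]), array([-0.1, -0.3,  2.5,  0.5,  0.4,  0.8]), array([-0.1, -0.3,  2.5,  0.4,  0.4,  1. ])]
0.32 0.7 [None, None, None, None]
0.32 0.85 [None, None, array([-0.2, -0.3,  2.7,  1.2,  0.4, -0. ]), array([-0.2, -0.4,  2.6,  0.9,  0.4,  0.3])]
0.32 1.0 [array([-0.2, -0.6,  2.6,  0.4,  0.7,  0.8]), array([-0.2, -0.3,  2.6,  0.6,  0.4,  0.6]), array([-0.1, -0.3,  2.5,  0.6,  0.4,  0.6]), array([-0.1, -0.3,  2.5,  0.5,  0.5,  0.8])]
0.385 0.7 [None, None, None, None]
0.385 0.85 [None, None, array([-0.3, -0.3,  2.7,  1.2,  0.4, -0.1]), array([-0.2, -0.4,  2.6,  1. ,  0.5,  0.2])]
0.385 1.0 [array([-0.2, -0.6,  2.6,  0.5,  0.7,  0.7]), array([-0.2, -0.3,  2.6,  0.7,  0.5,  0.4]), array([-0.2, -0.3,  2.5,  0.7,  0.4,  0.4]), array([-0.1, -0.3,  2.5,  0.6,  0.5,  0.6])]
```

View pics/l2.png

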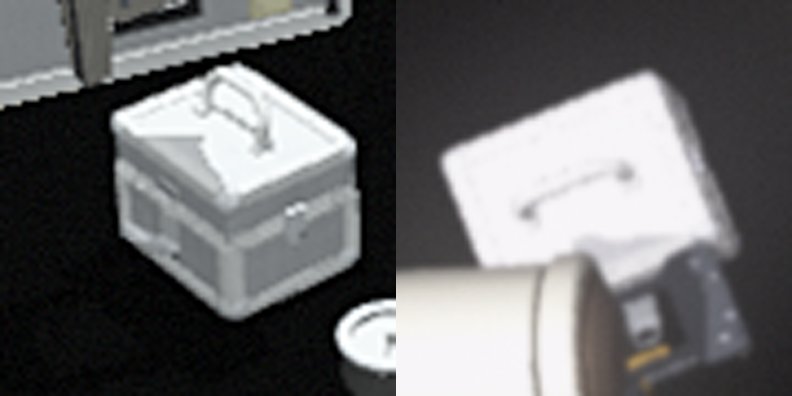

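The lid is shut: contact came at 111 mm, with 12.6 N at 110 mm. The handle stands nearly upright and the latch still hangs open at about (165,240). Now the latch, coming from below.

```bash
cat >> h.py <<'E'
def rt(p,az):
    B=Ro.from_euler('z',az).as_matrix(); zz=B@[np.cos(p),0,-np.sin(p)];x=-B[:,1]
    return Ro.from_matrix(np.c_[x,np.cross(zz,x),zz]).as_rotvec()
E
python3 - <<'E'
from h import *
r=rt(1.,.32)
bot.goto(W(-118,0,110),r); print(bot.current_clock(),F())
bot.line_to(W(-116,0,24),max_speed=.15); bot.hold(.1);print(F())
for x,z in[(-94,24),(-89,29),(-85,34),(-82,39),(-80,44),(-79,49),(-78,52)]:
    bot.line_to(W(x,0,z),max_speed=.06); f=F(); print(x,z,f,round(bot.current_clock(),1))
    if abs(f[0])>7 or f[2]<-8: print("STOP");break
S=bot.read_camera("side");T=bot.read_camera("top")
cv2.imwrite("pics/l3.png",np.hstack([cv2.resize(S["pixels"][125:215,210:300],None,fx=4.4,fy=4.4,interpolation=2),cv2.resize(T["pixels"][170:260,140:230],None,fx=4.4,fy=4.4,interpolation=2)]))
E
```

```text
11.975 [ 0.8 -0.6  0.8]
[-0.2  0.6  0.2]
-94 24 [-0.1  0.7 -0.4] 13.3
-89 29 [-0.4  0.4  0.2] 13.6
-85 34 [0.  0.7 0.2] 13.8
-82 39 [-2.1  1.4  0.2] 14.1
-80 44 [-2.4  1.3 -1.4] 14.3
-79 49 [-0.9  0.8 -1.1] 14.6
-78 52 [-0.9  0.8  0.2] 14.8
```

View pics/l3.png

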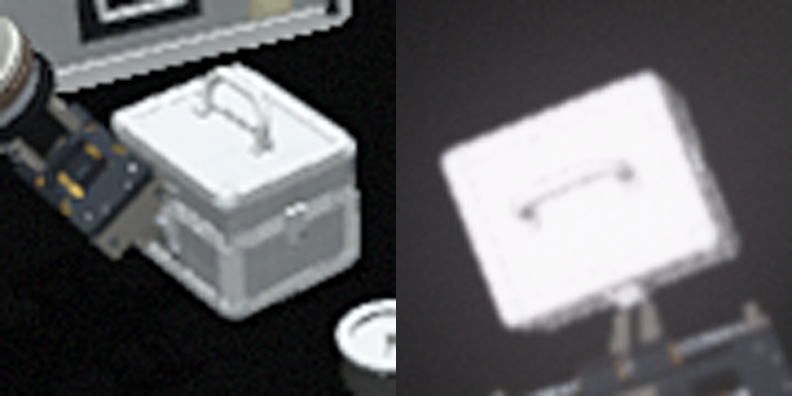

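The latch has swung up under the fingertips, and the case hasn't moved. I'll press it home with a force stop and back off.

```bash
cat >> h.py <<'E'
def Fm(n=4):
    v=[]
    for _ in range(n): bot.hold(.03); v.append(A.T@bot.current_contact_force())
    return np.round(np.mean(v,0),1)
E
python3 - <<'E'
from h import *
x=-78.
while x<-68:
    x+=.7; bot.line_to(W(x,0,53),max_speed=.03); f=Fm(); print(round(x,1),f)
    if f[0]<-5: break
bot.line_to(W(x-20,0,56),max_speed=.1)
bot.line_to(W(-118,0,110),max_speed=.15)
bot.line_to(W(-118,0,170),max_speed=.2)
print(bot.current_clock())
S=bot.read_camera("side");T=bot.read_camera("top")
cv2.imwrite("pics/l4.png",np.hstack([cv2.resize(S["pixels"][125:215,210:300],None,fx=4.4,fy=4.4,interpolation=2),cv2.resize(T["pixels"][170:260,140:230],None,fx=4.4,fy=4.4,interpolation=2)]))
E
```

```text
-77.3 [-0.4 -0.1  0.2]
-76.6 [-0.9  0.3 -0. ]
-75.9 [-2.8 -0.6  1.5]
-75.2 [-7.7 -1.   6. ]
17.8167
```

View pics/l4.png

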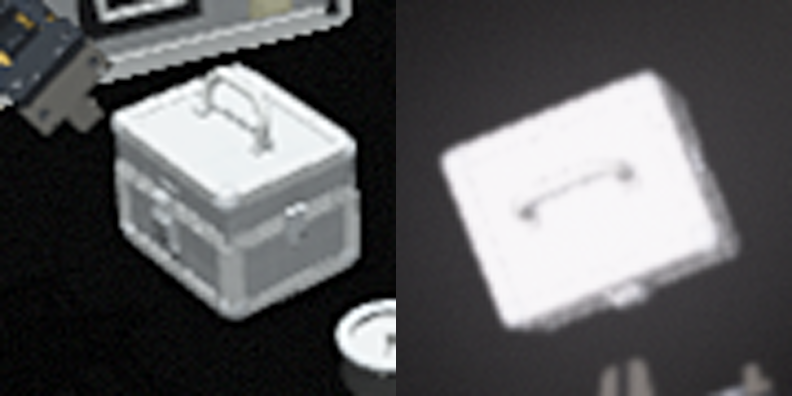

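The latch is flat at about (160,235), and the lid and case haven't moved. Now the handle: sweep the bar backward, then press it down from above.

```bash
python3 - <<'E'
from h import *
r=rot(D,-1)
bot.goto(W(-70,0,200),r); bot.line_to(W(-32,0,185),max_speed=.2); bot.line_to(W(-32,0,144),max_speed=.15); print(F(),bot.current_clock())
B=lambda h:(3+30*np.cos(h)-4*np.sin(h),118+30*np.sin(h)+4*np.cos(h))
for h in(1.4,1.2,1.05,.9,.75,.65):
    x,z=B(h); bot.line_to(W(x-4.5-w,0,z-4*np.sin(h)),max_speed=.07); f=F(); print(h,f)
    if np.linalg.norm(f)>12: print("STOP");break
p=A.T@(bot.current_ee_pos()-O)*1000
bot.line_to(W(p[0]-6,0,p[2]),max_speed=.08); bot.line_to(W(p[0]-6,0,165),max_speed=.15); bot.line_to(W(30,0,165),max_speed=.15)
bot.line_to(W(30,0,145),max_speed=.1)
z=145.
while z>120:
    z-=2 if z>130 else 1; bot.line_to(W(30,0,z),max_speed=.05); f=Fm(2); print(z,f)
    if f[2]>9: break
bot.line_to(W(30,0,180),max_speed=.15)
bot.line_to(W(-110,0,230),max_speed=.25)
q=bot.current_joints(); q[0]-=.9; bot.set_joints(q)
print(bot.current_clock(),bot.current_ee_pos())
S=bot.read_camera("side");T=bot.read_camera("top")
cv2.imwrite("pics/l5.png",np.hstack([cv2.resize(S["pixels"][125:215,210:300],None,fx=4.4,fy=4.4,interpolation=2),cv2.resize(T["pixels"][170:260,140:230],None,fx=4.4,fy=4.4,interpolation=2)]))
E
```

```text
[-0.2  0.6  1. ] 19.5333
1.4 [-0.   0.7 -0.2]
1.2 [-0.9 -0.4 -0.3]
1.05 [-0.9  0.2  0.4]
0.9 [-1.  -0.9 -0.5]
0.75 [-1.1 -0.7 -0.6]
0.65 [-1.1 -1.4 -1. ]
143.0 [ 0.4 -0.3  0.2]
141.0 [2.  0.8 1.2]
139.0 [ 3.  -0.   3.9]
137.0 [ 2.3 -0.1  2.9]
135.0 [ 0.9 -0.4  1.3]
133.0 [0.9 0.3 1. ]
131.0 [-0.2  0.3  0.2]
129.0 [0.1 0.2 0.7]
128.0 [0.6 0.5 1.5]
127.0 [0.  0.2 0.2]
126.0 [-0.6  0.3  5.2]
125.0 [-1.9  0.7  8.5]
124.0 [-3.5  1.3 11.9]
29.3417 [ 0.37131635 -0.2490781   0.22888049]
```

View pics/l5.png

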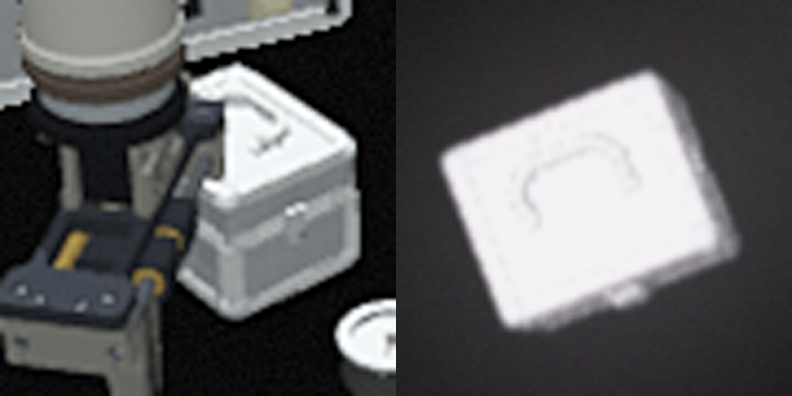

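The handle lies flat, with the force rising at 126 mm as expected, and the case corners are at the same pixels as before. One last clear view before handing in.

```bash
python3 - <<'E'
from h import *
q=bot.current_joints(); p=bot.current_ee_pos(); bot.line_to([p[0],p[1],.33],max_speed=.25)
q=bot.current_joints(); q[0]-=.5; bot.set_joints(q); bot.hold(.3)
S=bot.read_camera("side");T=bot.read_camera("top")
c=lambda s:cv2.resize(s,None,fx=4.4,fy=4.4,interpolation=2)
o=np.hstack([c(S["pixels"][125:215,210:300]),c(T["pixels"][170:260,140:230])])
b=np.hstack([cv2.resize(S["pixels"],(264,198)),cv2.resize(T["pixels"],(264,198)),cv2.resize(cv2.absdiff(T["pixels"],cv2.imread("pics/top0.png")),(264,198))])
cv2.imwrite("pics/fin.png",np.vstack([o,b])); print(bot.current_clock(),F())
E
```

```text
31.275 [-0.6 -0.1 -0.4]
```

View pics/fin.png

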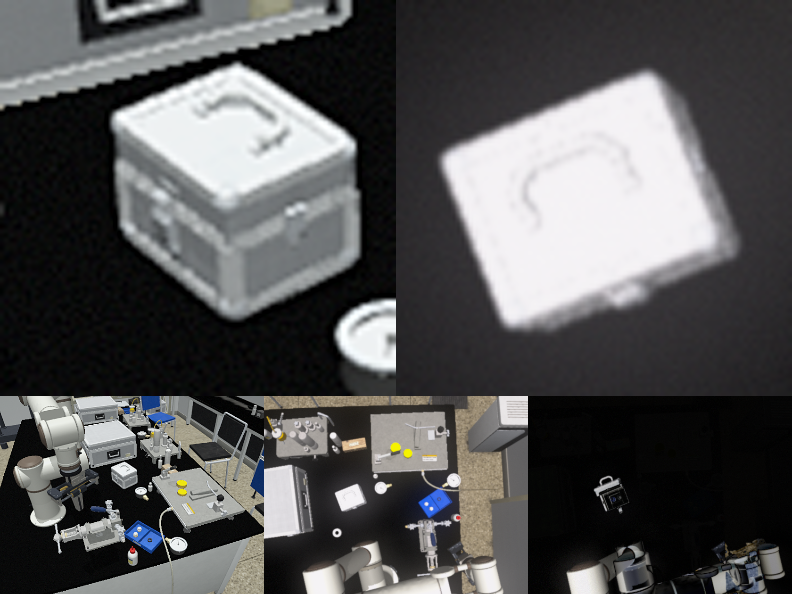

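The lid is shut, the latch is flat and the handle is folded. The difference image shows no changes except the case's lid, handle and latch, and the arm.

```bash
python3 -c "
from workcell import bot
bot.job_done(); print(bot.current_clock())"
```

```text
the job is handed in; nothing more can be done
the job is handed in; nothing more can be done
```

The case is closed and handed in at about 31 s on the robot clock, with the arm clear of everything. I pushed with closed fingertips throughout, in the order asked:

- **Lid:** I swung it down from behind and pressed it shut. Firm contact came at 111 mm against a nominal 112 mm, and I stopped at 12.6 N.
- **Latch:** I pushed it up from underneath, then flat against the front. It stopped within about 1 mm of where I expected, at 7.7 N.
- **Handle:** I swept the crossbar back and pressed it down. Resistance began at 126 mm, the expected folded height, and I stopped at 11.9 N.

The last pictures from both cameras show the lid shut, the latch flat and the handle folded. The case corners stayed at the same pixels from after the lid closed until the end. In the overhead view, the only changes since the start are the case's moving parts and the arm.

No check failed or disagreed. The angles were judged from pictures and contact heights, not read directly.

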